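# Hang the brush caddy on its screw

## Robot

A 6-joint arm with a two-finger parallel gripper is mounted at the origin on the work surface; the furniture and walls round the work are solid. World frame = base frame: x ahead of the robot, y to its left, z up, the work surface at z = 0. Lengths are in m, angles in rad, forces in N, time in s.
With the tool pointing down it reaches from about 0.35 to 0.975 m from the base axis. Payload 4.9 kg.
Tool frame: the origin (TCP) lies midway between the tips of the shut fingers; the grasp point (between the pads) lies 19 mm behind it; z points along the fingers, y is the line along which they close (so a half turn about z gives the same grasp; the last joint's range is limited). The gripper opens to 85 mm and grips with 20 to 120 N. Pads are 22 mm wide; open, the fingers measure 114 mm over their backs; the gripper's body (76 mm by 85 mm) begins 54 mm behind the grasp point. The pads swing forward as they close: fully open they stand 13 mm farther back than shut.
Start: joints at [-1.368, 0.053, 1.613, -0, 1.476, -0.119], TCP at [0.198, -0.593, 0.231] pointing down, gripper open.
Joint ranges: [-3.01, 3.01], [-1.01, 2.22], [0.06, 2.58], [-1.02, 4.17], [0.09, 2.62], [-3.14, 3.14]. Speed limits (rad/s): [2.57, 2.57, 3.14, 3.14, 3.14, 3.14].

## Interface

Orientations are given as a rotation vector (axis times angle).
In Python, from station import ctrl, optics, job gives the robot as it stands.
- The arm moves only by the shell command python3 -m jog 'ROWS' [OPENING] [FORCE]. ROWS is JSON, a list of rows, each a list of 2 entries, a list of its own where there are three numbers: the shift along the tool's x, y, z in m, then the turn, a rotation vector about the tool's x, y, z in rad. A call has 1 to 5 rows; each row is the pose to reach, as a shift and turn from the pose commanded when the call began, along the tool's axes at that moment; what a row does not reach only later rows make up. A row lasts 1/10 s, in which the tool goes at most 50 mm and 8.59 degrees, less where a joint would pass 70% of its speed; a pose out of reach is approached as far as the arm can. A call with a gripper value outside its range is refused whole. OPENING is the opening, from 0 (shut) to 1 (fully open), set as the call begins (- or left out, the last holds). The fingers move at their own pace and stop on an object; FORCE is the grip in N (left out, the last holds). Time passes only in rows, so rows that repeat a pose let the fingers close. It gives the time, the measured TCP pose, the force, the opening and the grip force at its end, in the units of the state.
- ctrl.get_obs(): the state, without advancing time (a new reading comes with each control period).
- optics.get_image(name): name is "side" or "top"; returns a dict with "image" (420x560x3 uint8, blue, green, red), "fx", "fy", "cx", "cy" (pixels), "rvec" (rotation vector, rad) and "tvec" (3), from world to camera coordinates, as OpenCV has them. Camera axes: x right, y down, z forward; pixel columns grow to the right and rows downward; lengths in m; the calibration is good to about 2 mm. A picture is of the moment at which its call begins. There is no depth.
- job.finish_job(): hands the job in; it is judged then, once.
The state is a dict: "t": time; "q": joint angles; "dq": joint speeds; "effort": joint torques, N m; "tool_pos": TCP position; "tool_rot": TCP orientation; "contact_force": force on the tool from outside, world axes, zero at the start; "wrist_torque": the same for the moment, N m; "opening": finger opening in m; "grip_force": force on a finger pad.
Only numpy, scipy, OpenCV 4.12 (cv2) and the standard library are available. Lean on these libraries where they do the work, as an engineer would, in place of code of your own. Each camera call takes 0.05 s, during which the arm holds its last target. There are 200 camera calls.

## Task

Two small wooden brush caddies stand on the table. Hang the one with the keyhole-shaped opening on the stand's big screw: pass the wide lower part of the keyhole over the screw head, then slide the caddy down until the screw sits home at the top of the narrow slot, and let go. Leave the other caddy, which has only a small round hole, standing where it is.

Things in the scene. Friction and masses are not known exactly. Their poses are not given: they have to be found in the camera images.
- caddy: Caddy to hang, plywood, ~0.22 kg; mm: Upright plate 120 wide (y), 12 thick (x), 131 high, grip tab on its top middle 48 wide, 12 thick, top at z=182; tray at its foot, 30 high, to x=-61. Keyhole through the plate at y=0: entry 52 wide centred at z=67, narrowing at 45 deg to a slot 18 wide ending at z=115. Origin: plate's underside, mid-width, mid-thickness; x to the back (tray is at -x), z up.
- plain_caddy: The other caddy, to be left alone: same sizes, tab, tray and axes, but instead of the keyhole it has a plain round hole 16 mm wide at z = 100 mm, too small for the screw head.
- stand: Fixed wooden stand: upright board 170 mm wide, 155 high, 18 thick, its foot behind. Origin: bottom middle of the board's front face; x points into the board, y along it, z up. The hung caddy has its axes along the stand's (tray away from the board), its underside 25 mm above the table and its tab above the board's top edge: pinch the tab front to back, 15 to 25 mm below its top.
- screw (a point): Steel screw straight out of the board's front (along the stand's -x), mid-width, 135 mm above the table. Point: on its axis, halfway along the bare shank. Shank 10 mm thick, 30 long from board to head; round head 30 wide, 7 thick, its front 22 mm from this point. Hung home, the screw's axis is at z = 110 mm of the caddy. Axes as the stand's.

How it is judged:
By the outcome, as a careful person would: the job done as asked, in the order asked, and still so for the second after the job is handed in, with the robot touching nothing.
It also fails if it takes over 42 s, if anything falls off the work surface, if the arm or the gripper's body presses on something with over 40 N, if the wrist force passes 120 N, or if a joint passes its speed limit or range.

## Working session

There is one attempt and no reset: what is moved stays moved. The work goes in short steps, Python scripts to look and compute and a shell command to move; the robot and the scene stay as the last step left them, time stands still between calls to the robot, and variables do not carry over. Pictures are saved under pics/ and viewed, at most 10 in all, crops included, and the job is handed in when it is done.

```bash
mkdir -p pics; ls
python3 - <<'E'
from station import ctrl, optics
import cv2,pickle
o=ctrl.get_obs(); print({k:o[k] for k in('t','tool_pos','tool_rot','opening','contact_force')})
for n in('side','top'):
    d=optics.get_image(n); cv2.imwrite(f'pics/{n}0.png',d['image']); 
    c={k:d[k] for k in d if k!='image'}; pickle.dump(c,open(f'{n}.pkl','wb')); print(n,c)
E
```

```text
pics
{'t': 0.0, 'tool_pos': array([ 0.19755471, -0.59230633,  0.23005889]), 'tool_rot': array([-3.09903242e+00, -5.02931050e-01,  7.73596544e-05]), 'opening': 0.08515191436611942, 'contact_force': array([-0.13216409,  0.70009503,  0.56735395])}
side {'fx': 445.2725784859781, 'fy': 445.2725784859781, 'cx': 282.45196618365173, 'cy': 208.34495796671925, 'rvec': array([-0.02859684,  2.84163858, -1.32511004]), 'tvec': array([0.53134943, 0.12652199, 0.96586315])}
top {'fx': 426.3846745125642, 'fy': 426.3846745125642, 'cx': 269.40315855900855, 'cy': 202.17162044615756, 'rvec': array([ 2.4517943 , -1.48559357,  0.24186803]), 'tvec': array([-0.30833827,  0.46690582,  0.86187322])}
```

View pics/side0.png

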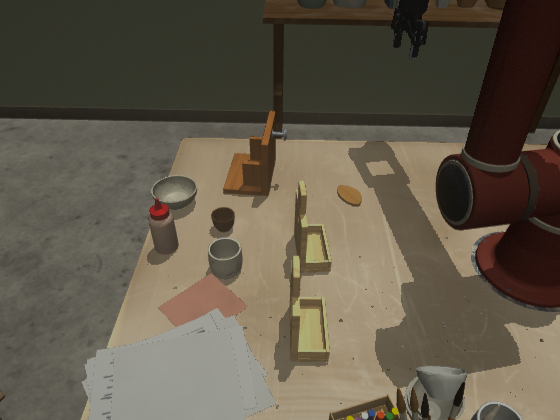

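View pics/top0.png

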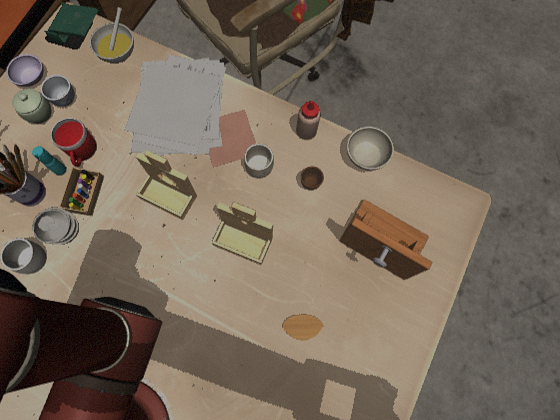

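The side view shows the stand at (265,155) and the two caddies edge-on, at (305,240) and (300,310). The top view shows the caddies at (243,232) and (165,185), and the stand's screw at (382,257). I need enlarged crops to tell the caddies apart.

Run:
```python
import cv2,numpy as np
t=cv2.imread('pics/top0.png');s=cv2.imread('pics/side0.png')
f=lambda im,x,y,w,h,k:cv2.resize(im[y:y+h,x:x+w],None,fx=k,fy=k,interpolation=cv2.INTER_CUBIC)
cv2.imwrite('pics/c1.png',f(t,125,140,155,130,5))
a=f(t,330,190,110,95,4);b=f(s,215,105,90,145,4)
c=np.zeros((600,800,3),np.uint8);c[:380,:440]=a;c[:580,440:800]=b
cv2.imwrite('pics/c2.png',c)
```

```text
(no output)
```

View pics/c1.png

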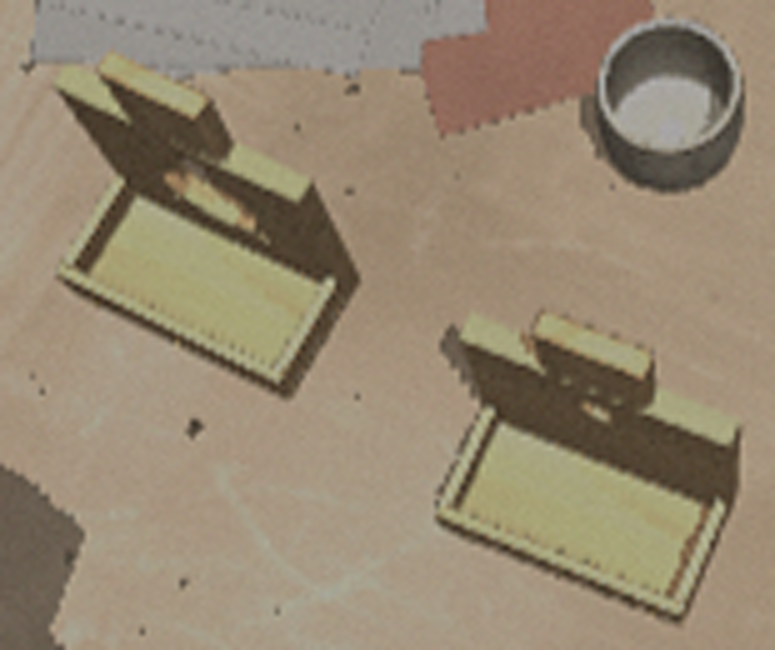

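View pics/c2.png

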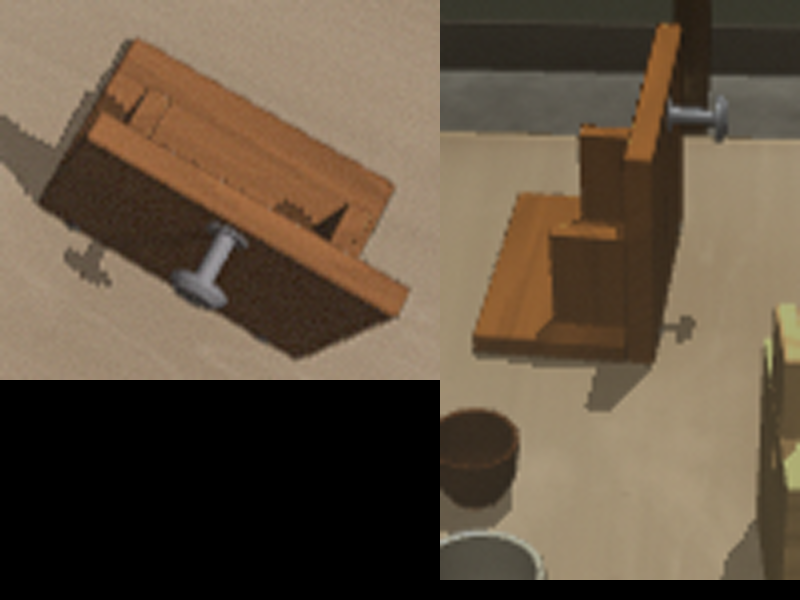

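The upper-left caddy in the top view, around (165,185), shows the wide keyhole patch. The right one has only a small hole. The stand's screw head is at about top pixel (379,263). Next I fit the poses from the known corners.

```bash
cat > h.py <<'E'
import numpy as np,cv2,pickle
from scipy.optimize import least_squares
from scipy.spatial.transform import Rotation as R
cam={n:pickle.load(open(f'{n}.pkl','rb')) for n in('side','top')}
def proj(n,P):
    c=cam[n];K=np.array([[c['fx'],0,c['cx']],[0,c['fy'],c['cy']],[0,0,1]])
    return cv2.projectPoints(np.asarray(P,float).reshape(-1,1,3),c['rvec'],c['tvec'],K,None)[0].reshape(-1,2)
def place(p,P):
    c,s=np.cos(p[2]),np.sin(p[2]);P=np.asarray(P,float)
    return np.c_[p[0]+c*P[:,0]-s*P[:,1],p[1]+s*P[:,0]+c*P[:,1],P[:,2]]
def fit(obs,p0):  # obs {cam:[(X,Y,Z mm,u,v)]}
    def r(p): return np.concatenate([(proj(n,place(p,np.array(o)[:,:3]/1000))-np.array(o)[:,3:]).ravel() for n,o in obs.items()])
    s=least_squares(r,p0,loss='soft_l1');return s.x,r(s.x).reshape(-1,2).round(1)
def crop(L,x0,y0,k):return [(a,b,c,x0+(u+.5)/k-.5,y0+(v+.5)/k-.5) for a,b,c,u,v in L]
E
python3 - <<'E'
from h import *
for n in cam: print(n,-R.from_rotvec(cam[n]['rvec']).as_matrix().T@cam[n]['tvec'])
ct=crop([(-6,60,131,58,82),(6,60,131,83,66),(-6,-60,131,303,200),(6,-60,131,314,181),(-6,24,182,98,65),(6,24,182,113,53),(6,-24,182,210,98),(-6,-24,182,198,115),(6,-60,0,357,280),(-61,-60,0,288,397),(-61,-60,30,283,384),(-61,60,30,60,270)],125,140,5)
st=crop([(0,85,155,88,143),(18,85,155,97,113),(0,-85,155,393,318),(18,-85,155,408,290),(0,85,0,42,207),(0,-85,0,297,357),(-37,0,135,198,292)],330,190,4)
ss=crop([(0,85,155,653-440,160),(0,-85,155,682-440,28),(0,85,0,655-440,362),(18,85,155,625-440,160),(-37,0,135,724-440,119)],215,105,4)
cs=[(-61,60,0,329,357),(6,60,0,292,357),(-61,60,30,327,351)]
pc=crop([(-6,60,131,462,340),(6,60,131,475,315),(-6,-60,131,735,445),(6,-60,131,740,428),(-6,24,182,533,332),(6,24,182,543,312),(6,-24,182,655,350),(-6,-24,182,648,375),(-61,-60,0,680,620),(-61,-60,30,680,605),(-61,60,30,440,515)],125,140,5)
for nm,o in(('keyhole top',{'top':ct}),('keyhole both',{'top':ct,'side':cs}),('stand top',{'top':st}),('stand both',{'top':st,'side':ss}),('plain',{'top':pc})):
    best=min((fit(o,[.6,0,a]) for a in(-2,-1,0,1,2,3)),key=lambda f:np.abs(f[1]).sum());print(nm,best[0].round(4),best[1].tolist())
E
```

```text
side [0.53151419 0.66600807 0.71074438]
top [ 0.29823741 -0.18605074  0.9655768 ]
keyhole top [0.5064 0.1735 0.0078] [[-0.1, 0.2], [-2.0, -1.2], [-0.4, 0.7], [0.3, -0.2], [-0.3, 0.7], [-0.1, -1.8], [1.0, -0.7], [0.3, 0.8], [1.4, 0.1], [0.9, 0.8], [-0.6, -0.2], [-0.6, -0.1]]
keyhole both [0.5066 0.1731 0.0031] [[0.2, 0.1], [-1.7, -1.3], [-0.2, 0.8], [0.5, -0.1], [-0.0, 0.6], [0.2, -1.8], [1.2, -0.7], [0.5, 0.8], [1.5, 0.2], [0.9, 0.8], [-0.6, -0.1], [-0.5, -0.3], [0.2, 2.5], [-0.6, 1.9], [3.6, -1.0]]
stand top [ 0.5608 -0.3157 -0.0653] [[-1.4, -1.0], [0.6, -1.0], [1.2, 0.1], [1.4, -0.9], [-2.4, 0.3], [0.3, 1.3], [-1.3, 1.8]]
stand both [ 0.5627 -0.3151 -0.0769] [[-1.1, -2.4], [1.0, -2.3], [1.1, -0.4], [1.4, -1.4], [-2.1, -0.9], [0.2, 0.8], [-1.4, 0.7], [0.7, -0.7], [0.9, -1.8], [0.6, 0.6], [0.1, -1.2], [1.5, -0.6]]
plain [ 0.4921 -0.034   0.0952] [[-0.3, -0.3], [-0.5, -0.5], [-0.5, 0.1], [0.7, -1.8], [-0.3, 0.2], [0.2, -1.3], [0.7, 0.0], [-0.3, 0.6], [0.9, 1.3], [0.7, 2.0], [-0.9, -0.1]]
```

```bash
cat > rel.py <<'E'
import sys,numpy as np
from scipy.spatial.transform import Rotation as R
from station import ctrl
# usage: rel.py yaw x y z ...   (tool down, tool y along world angle yaw)
o=ctrl.get_obs();p=o['tool_pos'];T=R.from_rotvec(o['tool_rot'])
a=[float(v) for v in sys.argv[1:]]
print('t',round(o['t'],2),'pos',p.round(4),'ty',T.as_matrix()[:,1].round(3),'tz',T.as_matrix()[:,2].round(3),'q',np.round(o['q'],2),'f',o['contact_force'].round(1),'op',round(o['opening'],4),'grip',round(o['grip_force'],1))
if a:
    y=np.array([np.cos(a[0]),np.sin(a[0]),0]);z=np.array([0,0,-1.]);D=R.from_matrix(np.c_[np.cross(y,z),y,z])
    print('turn',(T.inv()*D).as_rotvec().round(4))
    for i in range(1,len(a),3):print(a[i:i+3],'shift',T.inv().apply(np.array(a[i:i+3])-p).round(4))
E
python3 rel.py 0 .35 -.45 .33  .45 -.25 .33 .5066 .1731 .33; python3 rel.py 3.1416
```

```text
t 0.1 pos [ 0.1975 -0.5924  0.2302] ty [ 0.316 -0.949 -0.002] tz [-0.     0.002 -1.   ] q [-1.37  0.05  1.61 -0.    1.48 -0.12] f [ 0.1 -0.1  0.6] op 0.0855 grip 0.0
turn [-0.0015 -0.0014 -1.249 ]
[0.35, -0.45, 0.33] shift [ 0.1897 -0.087  -0.0996]
[0.45, -0.25, 0.33] shift [ 0.3478 -0.2451 -0.0993]
[0.5066, 0.1731, 0.33] shift [ 0.5353 -0.6286 -0.0985]
t 0.1 pos [ 0.1975 -0.5924  0.2302] ty [ 0.316 -0.949 -0.002] tz [-0.     0.002 -1.   ] q [-1.37  0.05  1.61 -0.    1.48 -0.12] f [ 0.1 -0.1  0.6] op 0.0855 grip 0.0
turn [-1.5000e-03  1.6000e-03  1.8926e+00]
```

```bash
python3 -m jog '[[[0.03,-0.01,-0.035],[0,0,-0.14]],[[0.06,-0.025,-0.07],[0,0,-0.28]],[[0.10,-0.045,-0.1],[0,0,-0.42]],[[0.14,-0.065,-0.1],[0,0,-0.56]],[[0.19,-0.087,-0.1],[0,0,-0.7]]]' 1
python3 rel.py 0 .45 -.25 .33 .48 -.1 .33
```

```text
t: 0.6
tool_pos: [0.3479, -0.4526, 0.333]
tool_rot: [2.734, 1.541, 0.0]
contact_force: [0.4, -0.7, -0.1]
opening: 0.0855
grip_force: 0.0
t 0.6 pos [ 0.3479 -0.4526  0.333 ] ty [ 0.855 -0.518  0.003] tz [ 0.001 -0.003 -1.   ] q [-1.05 -0.12  1.61  0.    1.64 -0.5 ] f [ 0.4 -0.7 -0.1] op 0.0855 grip 0.0
turn [ 0.0021  0.0021 -0.5444]
[0.45, -0.25, 0.33] shift [ 0.2262 -0.0176  0.0026]
[0.48, -0.1, 0.33] shift [ 0.3701 -0.0696  0.0023]
```

```bash
python3 -m jog '[[[0.045,-0.003,0],[0,0,-0.11]],[[0.09,-0.007,0],[0,0,-0.22]],[[0.135,-0.01,0],[0,0,-0.33]],[[0.18,-0.014,0],[0,0,-0.44]],[[0.226,-0.018,0],[0.002,0.002,-0.544]]]'
python3 rel.py 0 .48 -.04 .32 .5066 .1731 .23
```

```text
t: 1.1
tool_pos: [0.4498, -0.2494, 0.3308]
tool_rot: [-2.22, -2.218, -0.001]
contact_force: [1.2, -1.0, 0.5]
opening: 0.0854
grip_force: 0.0
t 1.1 pos [ 0.4498 -0.2494  0.3308] ty [ 1.    -0.001 -0.002] tz [-0.002  0.003 -1.   ] q [-0.65 -0.25  1.73  0.    1.66 -0.65] f [ 1.2 -1.   0.5] op 0.0854 grip 0.0
turn [-0.0018 -0.0028 -0.001 ]
[0.48, -0.04, 0.32] shift [0.2094 0.03   0.0113]
[0.5066, 0.1731, 0.23] shift [0.4222 0.0565 0.1019]
```

```bash
python3 -m jog '[[[0.045,0.006,0],[0,0,0]],[[0.09,0.012,0],[0,0,0]],[[0.135,0.018,0],[0,0,0]],[[0.18,0.024,0],[0,0,0]],[[0.22,0.03,0],[0,0,0]]]' >/dev/null
python3 -m jog '[[[0.045,0.006,0.01],[0,0,0]],[[0.09,0.012,0.03],[0,0,0]],[[0.135,0.018,0.05],[0,0,0]],[[0.175,0.023,0.075],[0,0,0]],[[0.202,0.027,0.10],[0,0,0]]]'
python3 - <<'E'
from station import optics
import cv2,numpy as np
f=lambda n,x,y,w,h,k:cv2.resize(optics.get_image(n)['image'][y:y+h,x:x+w],None,fx=k,fy=k,interpolation=cv2.INTER_CUBIC)
a=f('top',100,90,130,130,3);b=f('side',230,180,130,190,3)
c=np.zeros((570,780,3),np.uint8);c[:390,:390]=a;c[:570,390:780]=b
cv2.imwrite('pics/g1.png',c)
E
python3 rel.py 0.003 .5066 .1731 .143
```

```text
t: 2.1
tool_pos: [0.5081, 0.1733, 0.2311]
tool_rot: [-2.222, -2.216, -0.002]
contact_force: [0.7, -0.4, -0.2]
opening: 0.0858
grip_force: 0.0
t 2.2 pos [0.5057 0.1731 0.2269] ty [ 1.    -0.001 -0.01 ] tz [-0.01   0.002 -1.   ] q [ 0.19 -0.16  1.82  0.    1.49  0.19] f [-0.3 -1.  -0.7] op 0.0856 grip 0.0
turn [-0.0103 -0.0015 -0.0037]
[0.5066, 0.1731, 0.143] shift [-0.0001  0.0017  0.0839]
```

View pics/g1.png

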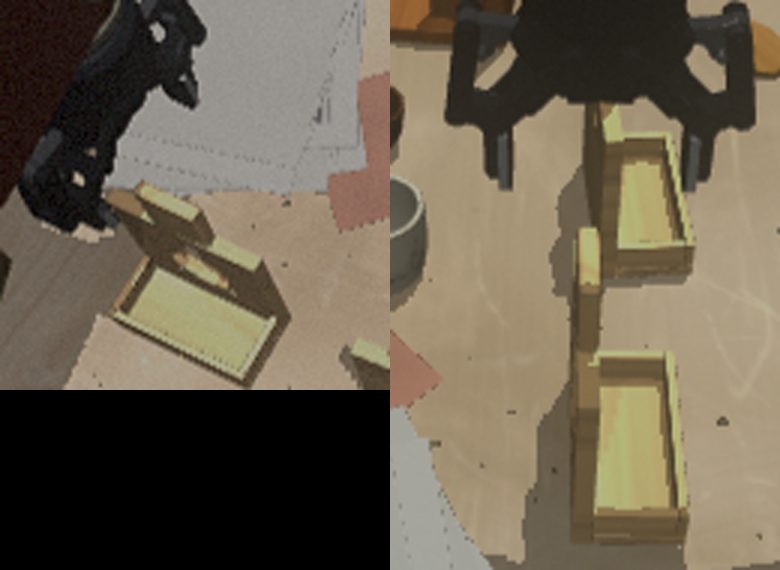

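The gripper straddles the tab's plane in the side crop: the fingers are at crop (505,185) and (697,185), and the tab is at (588,240). I check this against the projection before going down.

Run:
```python
from h import *
g=np.array([[.4625,.1731,.24],[.5495,.1731,.24],[.5066,.1731,.182],[.5006,.1971,.182],[.5126,.1971,.182]])
s=proj('side',g);t=proj('top',g)
print('side crop',((s-[230,180])*3+[390,0]).round(0).tolist());print('top crop',((t-[100,90])*3).round(0).tolist())
```

```text
side crop [[684.0, 174.0], [513.0, 170.0], [594.0, 250.0], [606.0, 284.0], [583.0, 284.0]]
top crop [[106.0, 217.0], [182.0, 105.0], [168.0, 198.0], [133.0, 190.0], [142.0, 175.0]]
```

```bash
python3 -m jog '[[[0,0.001,0.03],[-0.005,0,-0.002]],[[0,0.003,0.055],[-0.01,0,-0.004]],[[0,0.003,0.075],[-0.01,-0.001,-0.004]],[[0,0.003,0.084],[-0.01,-0.001,-0.004]],[[0,0.003,0.084],[-0.01,-0.001,-0.004]]]'
python3 rel.py 0.003 .508 .1731 .143
```

```text
t: 2.7
tool_pos: [0.5107, 0.1702, 0.1472]
tool_rot: [2.221, 2.217, 0.008]
contact_force: [-0.0, 0.3, 0.8]
opening: 0.0853
grip_force: 0.0
t 2.7 pos [0.5107 0.1702 0.1472] ty [ 1.    -0.002  0.006] tz [ 0.006  0.001 -1.   ] q [ 0.18 -0.09  1.9  -0.    1.33  0.19] f [-0.   0.3  0.8] op 0.0853 grip 0.0
turn [ 0.0062 -0.0007 -0.0047]
[0.508, 0.1731, 0.143] shift [ 0.0029 -0.0027  0.0042]
```

```bash
python3 -m jog '[[[0.003,-0.003,0.004],[0.006,0,-0.004]],[[0.003,-0.003,0.004],[0.006,0,-0.004]]]' >/dev/null; python3 rel.py 0.003
python3 -m jog '[[[0,0,0],[0,0,0]],[[0,0,0],[0,0,0]],[[0,0,0],[0,0,0]],[[0,0,0],[0,0,0]],[[0,0,0],[0,0,0]]]' 0 60
python3 rel.py 0.003
```

```text
t 2.9 pos [0.5089 0.1742 0.1453] ty [1.    0.003 0.004] tz [ 0.004  0.002 -1.   ] q [ 0.19 -0.09  1.9   0.    1.33  0.19] f [-0.7 -1.  -0.6] op 0.0854 grip 0.0
turn [ 0.004  -0.0018  0.0002]
t: 3.4
tool_pos: [0.5085, 0.174, 0.1443]
tool_rot: [2.217, 2.224, 0.005]
contact_force: [-1.6, -0.0, 1.8]
opening: 0.0122
grip_force: 1.5
t 3.4 pos [0.5085 0.174  0.1443] ty [1.    0.003 0.003] tz [ 0.003  0.001 -1.   ] q [ 0.19 -0.09  1.9   0.    1.33  0.19] f [-1.6 -0.   1.8] op 0.0122 grip 1.5
turn [ 0.0027 -0.0014  0.    ]
```

```bash
python3 -m jog '[[[0,0,0],[0,0,0]],[[0,0,-0.01],[0,0,0]],[[0,0,-0.03],[0,0,0]],[[0,0,-0.065],[0,0,0]],[[0,0,-0.10],[0,0,0]]]' - 90 
python3 -m jog '[[[0,0,-0.035],[0,0,0]],[[0,0,-0.07],[0,0,0]],[[0,0,-0.105],[0,0,0]],[[0,0,-0.135],[0,0,0]],[[0,0,-0.155],[0,0,0]]]' 
python3 rel.py -0.07 .49 0 .40 .478 -.15 .40 .4777 -.309 .40
```

```text
t: 3.9
tool_pos: [0.5072, 0.1736, 0.2443]
tool_rot: [-2.218, -2.224, -0.001]
contact_force: [1.0, -0.1, -2.8]
opening: 0.0107
grip_force: 87.8
t: 4.4
tool_pos: [0.5078, 0.1736, 0.4023]
tool_rot: [2.216, 2.223, 0.008]
contact_force: [-0.1, -0.4, -2.0]
opening: 0.011
grip_force: 87.9
t 4.4 pos [0.5078 0.1736 0.4023] ty [1.    0.003 0.005] tz [ 0.005  0.002 -1.   ] q [ 0.19 -0.21  1.58  0.    1.76  0.19] f [-0.1 -0.4 -2. ] op 0.011 grip 87.9
turn [ 0.0053 -0.0021  0.073 ]
[0.49, 0.0, 0.4] shift [-0.1736 -0.0184  0.0018]
[0.478, -0.15, 0.4] shift [-0.3235 -0.0308  0.0015]
[0.4777, -0.309, 0.4] shift [-0.4825 -0.0316  0.0012]
```

```bash
python3 -m jog '[[[-0.03,-0.003,0],[0,0,0.01]],[[-0.07,-0.008,0],[0,0,0.02]],[[-0.115,-0.012,0],[0,0,0.03]],[[-0.16,-0.016,0],[0,0,0.04]],[[-0.205,-0.02,0],[0.002,0,0.05]]]' >/dev/null
python3 -m jog '[[[-0.045,-0.004,0],[0,0,0.01]],[[-0.09,-0.007,0],[0,0,0.015]],[[-0.135,-0.01,0],[0,0,0.02]],[[-0.18,-0.011,0],[0,0,0.02]],[[-0.22,-0.011,0],[0,0,0.02]]]' 
python3 rel.py -0.07 .4777 -.309 .3 .4777 -.309 .212
```

```text
t: 5.4
tool_pos: [0.4661, -0.2526, 0.3984]
tool_rot: [-2.295, -2.144, -0.002]
contact_force: [1.1, -0.6, -3.5]
opening: 0.011
grip_force: 87.8
t 5.4 pos [ 0.4661 -0.2526  0.3984] ty [ 0.998 -0.068  0.   ] tz [ 0.     0.002 -1.   ] q [-0.64 -0.22  1.59  0.    1.77 -0.57] f [ 1.1 -0.6 -3.5] op 0.011 grip 87.8
turn [ 0.0001 -0.0017  0.0019]
[0.4777, -0.309, 0.3] shift [-0.0556  0.0154  0.0983]
[0.4777, -0.309, 0.212] shift [-0.0558  0.0153  0.1863]
```

```bash
python3 -m jog '[[[-0.03,0.005,0.015],[0,0,0]],[[-0.05,0.012,0.04],[0,0,0]],[[-0.0555,0.0155,0.075],[0,0,0]],[[-0.0555,0.0155,0.11],[0,0,0]],[[-0.0555,0.0155,0.14],[0,0,0]]]' >/dev/null
python3 -m jog '[[[0,0,0.025],[0,0,0]],[[0,0,0.04],[0,0,0]],[[0,0,0.046],[0,0,0]],[[0,0,0.046],[0,0,0]]]'
python3 - <<'E'
from station import optics
import cv2,numpy as np
f=lambda n,x,y,w,h,k:cv2.resize(optics.get_image(n)['image'][y:y+h,x:x+w],None,fx=k,fy=k,interpolation=cv2.INTER_CUBIC)
a=f('top',300,180,140,120,3);b=f('side',210,75,120,190,3)
c=np.zeros((570,780,3),np.uint8);c[:360,:420]=a;c[:570,420:780]=b
cv2.imwrite('pics/g2.png',c)
E
python3 rel.py -0.07 .4777 -.309 .212
```

```text
t: 6.3
tool_pos: [0.4788, -0.3066, 0.2122]
tool_rot: [-2.293, -2.145, -0.002]
contact_force: [-0.1, -0.0, -2.5]
opening: 0.011
grip_force: 87.7
t 6.4 pos [ 0.4796 -0.3074  0.2142] ty [ 0.998 -0.067  0.003] tz [ 0.003 -0.    -1.   ] q [-0.7  -0.07  1.76  0.    1.45 -0.63] f [-0.4 -0.2 -2. ] op 0.0111 grip 87.7
turn [0.0026 0.     0.0031]
[0.4777, -0.309, 0.212] shift [-0.0018 -0.0018  0.0022]
```

View pics/g2.png

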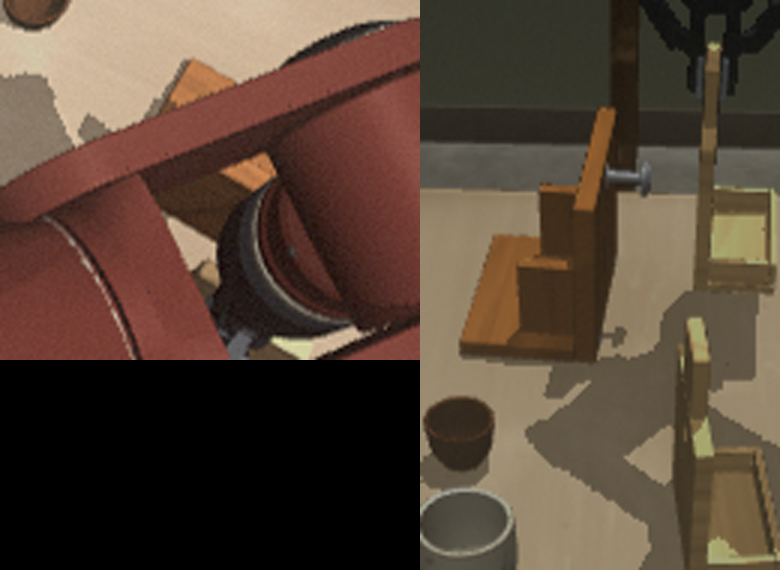

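The caddy is held upright in front of the stand. In the side crop the tab top is at (713,42), the plate's near bottom corner at about (696,290) and the screw head at (645,178). The arm hides the top view. I compare this with the projections.

```bash
python3 - <<'E'
from h import *
def show(nm,p,P,dz=0):
    Q=place(p,np.array(P)/1000)+[0,0,dz];s=(proj('side',Q)-[210,75]+.5)*3+[420,0]-.5
    for a,b in zip(P,s):print(nm,a,b.round(0))
show('caddy',[.4792,-.3078,-.067],[(-6,24,182),(6,24,182),(-6,-24,182),(-6,60,131),(6,60,131),(-6,60,0),(6,60,0),(-61,60,0),(-61,60,30),(-61,-60,30),(-6,-60,30)],.0685)
show('stand',[.5625,-.3152,-.072],[(0,85,155),(18,85,155),(0,-85,155),(18,-85,155),(0,85,0),(18,85,0),(-37,0,135),(-37,0,150),(-37,0,120)])
E
python3 - <<'E'
import cv2
c=cv2.imread('pics/g2.png')
cv2.imwrite('pics/g3.png',cv2.resize(c[20:310,560:780],None,fx=2,fy=2))
E
```

```text
caddy (-6, 24, 182) [722.  66.]
caddy (6, 24, 182) [706.  65.]
caddy (-6, -24, 182) [724.  39.]
caddy (-6, 60, 131) [717. 148.]
caddy (6, 60, 131) [701. 148.]
caddy (-6, 60, 0) [709. 288.]
caddy (6, 60, 0) [694. 287.]
caddy (-61, 60, 0) [775. 292.]
caddy (-61, 60, 30) [778. 262.]
caddy (-61, -60, 30) [778. 186.]
caddy (-6, -60, 30) [716. 182.]
stand (0, 85, 155) [598. 208.]
stand (18, 85, 155) [575. 206.]
stand (0, -85, 155) [619. 105.]
stand (18, -85, 155) [598. 104.]
stand (0, 85, 0) [599. 363.]
stand (18, 85, 0) [578. 362.]
stand (-37, 0, 135) [653. 177.]
stand (-37, 0, 150) [653. 161.]
stand (-37, 0, 120) [652. 193.]
```

View pics/g3.png

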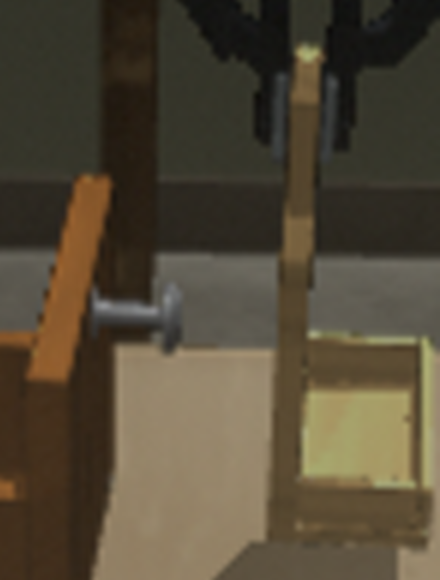

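The crop agrees with the model to about 1 px. Tab and screw share the same small offset of about 3 crop px, so the relative alignment is good. Next I align sideways and move in along the screw axis.

```bash
python3 -m jog '[[[-0.0018,0,0.001],[0,0,0.003]],[[-0.0018,0,0.001],[0,0,0.003]]]'; python3 rel.py -0.07 .5495 -.3135 .212  .5495 -.3135 .17
```

```text
t: 6.6
tool_pos: [0.4793, -0.3092, 0.2128]
tool_rot: [2.297, 2.141, 0.003]
contact_force: [0.8, 0.2, -2.7]
opening: 0.011
grip_force: 87.7
t 6.6 pos [ 0.4793 -0.3092  0.2128] ty [ 0.998 -0.07   0.002] tz [ 0.002 -0.    -1.   ] q [-0.7  -0.07  1.76  0.    1.44 -0.63] f [ 0.8  0.2 -2.7] op 0.011 grip 87.7
turn [ 0.0022 -0.0001 -0.0002]
[0.5495, -0.3135, 0.212] shift [0.0007 0.0704 0.001 ]
[0.5495, -0.3135, 0.17] shift [0.0007 0.0703 0.043 ]
```

```bash
python3 -m jog '[[[0,0.012,0],[0,0,0]],[[0,0.022,0],[0,0,0]],[[0,0.032,0],[0,0,0]],[[0,0.042,0],[0,0,0]]]' | grep -E 'pos|force'
python3 -m jog '[[[0,0.01,0],[0,0,0]],[[0,0.02,0],[0,0,0]],[[0,0.028,0],[0,0,0]],[[0,0.028,0],[0,0,0]],[[0,0.028,0],[0,0,0]]]'
python3 - <<'E'
from station import optics
import cv2
im=optics.get_image('side')['image'][75:230,215:315]
cv2.imwrite('pics/g4.png',cv2.resize(im,None,fx=3.8,fy=3.8,interpolation=cv2.INTER_CUBIC))
E
python3 rel.py -0.07 .5495 -.3135 .212
```

```text
tool_pos: [0.5219, -0.3116, 0.2114]
contact_force: [-0.0, -0.2, -2.6]
grip_force: 87.9
t: 7.5
tool_pos: [0.5486, -0.3135, 0.2113]
tool_rot: [-2.297, -2.142, -0.002]
contact_force: [-1.0, 0.4, -2.4]
opening: 0.0107
grip_force: 88.0
t 7.55 pos [ 0.5485 -0.3135  0.2114] ty [ 0.998 -0.07   0.   ] tz [ 0.     0.002 -1.   ] q [-0.64  0.08  1.62  0.    1.44 -0.57] f [ 0.5  0.8 -3.8] op 0.011 grip 88.0
turn [ 0.0001 -0.0016  0.    ]
[0.5495, -0.3135, 0.212] shift [ 0.0001  0.001  -0.0006]
```

View pics/g4.png

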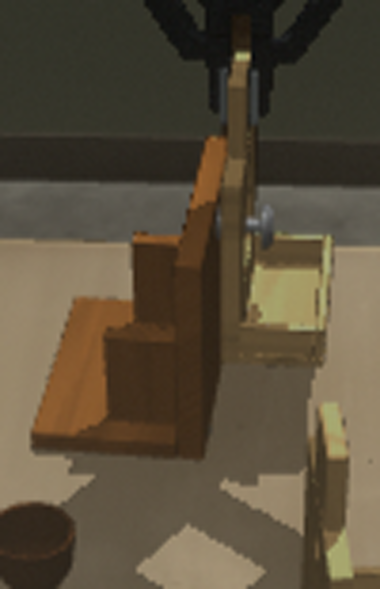

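The screw head at crop (265,225) now sits in front of the plate, with no contact force. Next I slide the caddy down.

```bash
python3 -m jog '[[[0,0.001,0.008],[0,0,0]],[[0,0.001,0.016],[0,0,0]],[[0,0.001,0.022],[0,0,0]],[[0,0.001,0.028],[0,0,0]]]' | grep -E 'pos|force'
python3 -m jog '[[[0,0,0.003],[0,0,0]],[[0,0,0.006],[0,0,0]],[[0,0,0.009],[0,0,0]],[[0,0,0.011],[0,0,0]],[[0,0,0.011],[0,0,0]]]'
python3 rel.py -0.07 .5495 -.3135 .169
```

```text
tool_pos: [0.5492, -0.3133, 0.1823]
contact_force: [-0.9, 0.0, -2.1]
grip_force: 88.0
t: 8.45
tool_pos: [0.5496, -0.3135, 0.1723]
tool_rot: [-2.297, -2.142, -0.002]
contact_force: [-0.1, -0.4, -2.8]
opening: 0.011
grip_force: 88.0
t 8.45 pos [ 0.5496 -0.3135  0.1723] ty [ 0.998 -0.07   0.   ] tz [ 0.     0.002 -1.   ] q [-0.64  0.11  1.65  0.    1.38 -0.57] f [-0.1 -0.4 -2.8] op 0.011 grip 88.0
turn [ 0.0002 -0.0017  0.    ]
[0.5495, -0.3135, 0.169] shift [-0.     -0.0001  0.0033]
```

```bash
python3 -m jog '[[[0,0,0.001],[0,0,0]],[[0,0,0.002],[0,0,0]],[[0,0,0.003],[0,0,0]],[[0,0,0.003],[0,0,0]]]' | grep -E 'pos|force'
python3 -m jog '[[[0,0,0.0008],[0,0,0]],[[0,0,0.0008],[0,0,0]]]' | grep -E 'pos|force'
```

```text
tool_pos: [0.5497, -0.3136, 0.1695]
contact_force: [0.0, -0.9, -2.6]
grip_force: 88.1
tool_pos: [0.5498, -0.3136, 0.1694]
contact_force: [-0.8, 1.5, 0.9]
grip_force: 88.5
```

The screw has seated (fz rose by about 3.5 N). The tray's weight would tip the bottom towards the board, so I ease the caddy back until it is nearly flush before letting go.

```bash
python3 -m jog '[[[0,0.0015,0],[0,0,0]],[[0,0.003,0],[0,0,0]],[[0,0.0045,0],[0,0,0]],[[0,0.0055,0],[0,0,0]],[[0,0.0055,0],[0,0,0]]]' | grep -E 'pos|force'
python3 -m jog '[[[0,0.001,0],[0,0,0]],[[0,0.001,0],[0,0,0]]]' | grep -E 'pos|force'
```

```text
tool_pos: [0.5554, -0.3142, 0.1693]
contact_force: [-4.3, 0.3, 4.4]
grip_force: 88.9
tool_pos: [0.5558, -0.3143, 0.1693]
contact_force: [-5.5, 0.2, 6.9]
grip_force: 89.1
```

```bash
python3 -m jog '[[[0,0.001,0],[0,0,0]],[[0,0.001,0],[0,0,0]]]' | grep -E 'pos|force'
```

```text
tool_pos: [0.5559, -0.3143, 0.1693]
contact_force: [-7.8, 1.5, 7.5]
grip_force: 89.3
```

The plate is flush on the board, so I release.

```bash
python3 -m jog '[[[0,-0.001,0],[0,0,0]],[[0,-0.001,0],[0,0,0]]]' - 20 | grep -E 'pos|force'
python3 -m jog '[[[0,-0.001,0],[0,0,0]],[[0,-0.001,0],[0,0,0]],[[0,-0.001,0],[0,0,0]],[[0,-0.001,0],[0,0,0]],[[0,-0.001,0],[0,0,0]]]' 0.7
```

```text
tool_pos: [0.5557, -0.3142, 0.1693]
contact_force: [-5.4, 0.2, 4.9]
grip_force: 89.2
t: 10.65
tool_pos: [0.5553, -0.3139, 0.1686]
tool_rot: [-2.297, -2.142, -0.003]
contact_force: [1.0, 0.2, 1.0]
opening: 0.0597
grip_force: 0.0
```

```bash
python3 -m jog '[[[0,0,-0.01],[0,0,0]],[[0,0,-0.025],[0,0,0]],[[0,0,-0.05],[0,0,0]],[[0,0,-0.085],[0,0,0]],[[0,0,-0.12],[0,0,0]]]' | grep -E 'pos|force'
python3 -m jog '[[[0,-0.04,-0.02],[0,0,0]],[[0,-0.08,-0.03],[0,0,0]],[[0,-0.12,-0.03],[0,0,0]],[[0.03,-0.15,-0.03],[0,0,0]],[[0.03,-0.15,-0.03],[0,0,0]]]' | grep -E '^t|pos|force'
python3 - <<'E'
from station import optics
import cv2,numpy as np
f=lambda n,x,y,w,h,k:cv2.resize(optics.get_image(n)['image'][y:y+h,x:x+w],None,fx=k,fy=k,interpolation=cv2.INTER_CUBIC)
a=f('top',310,170,140,120,3);b=f('side',210,75,120,190,3)
c=np.zeros((570,780,3),np.uint8);c[:360,:420]=a;c[:570,420:780]=b
cv2.imwrite('pics/g5.png',c)
E
```

```text
tool_pos: [0.5551, -0.3141, 0.2914]
contact_force: [0.5, -0.2, -0.3]
grip_force: 0.0
t: 11.65
tool_pos: [0.4052, -0.2717, 0.3204]
tool_rot: [2.297, 2.141, 0.003]
contact_force: [0.9, 0.1, 0.2]
grip_force: 0.0
```

View pics/g5.png

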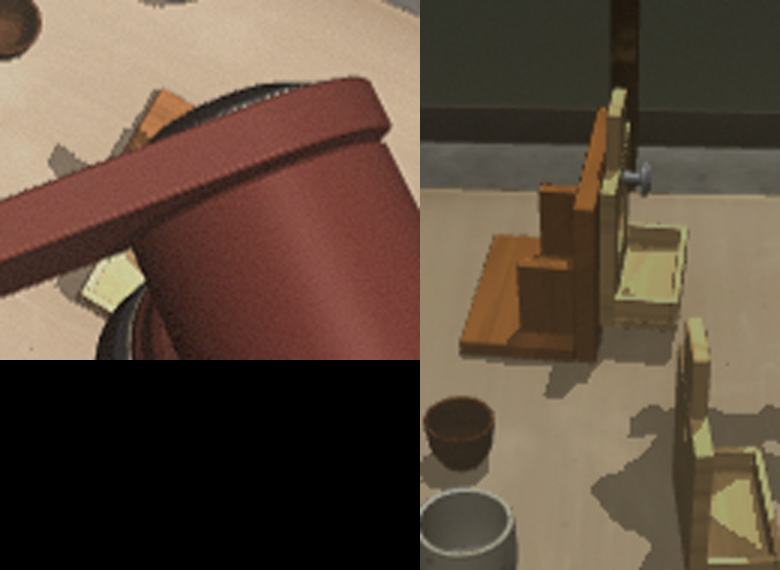

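In the last view the caddy hangs upright against the board. The screw head, at crop (645,180), is high in the slot in front of the plate. The plain caddy is unmoved and the gripper is clear.

```bash
python3 -c "from station import job; print(job.finish_job())"
```

```text
the job is handed in; nothing more can be done
None
```

The keyhole caddy hangs home on the stand's screw with the gripper clear, the plain caddy was left where it stood, and the job was handed in at about 12 s of the 42 s allowed.

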